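# Add four minutes to the centrifuge timer by fingertip

### The job

Add four minutes to the spin on the benchtop centrifuge: with a fingertip, push the fin of the orange timer dial round clockwise (seen from above) by exactly four clicks from where it stands now, one minute a click, and leave it resting in that click with the hand clear. Push it gently and do not grip it; leave the blue speed dial and everything standing around alone.

Things in the scene. Friction and masses are not known exactly. Their poses are not given: they have to be found in the camera images.
- timer (a joint): Angle of the orange timer dial on the centrifuge's deck, rad, growing clockwise seen from above. Stops (clicks) every 24 deg (0.4189 rad) at whole multiples, 0 to 13, each a white tick on the dark ring around; starts in one of stops 0 to 3. Between stops it resists with up to 0.12 N m (5 N at mid-fin); past half-way it snaps forward by itself into the next stop and stays.
- timer_axis (a point): On the orange dial's vertical axis, at its disc's upper face, 20 mm above the deck. Disc 76 mm across, 8 mm thick; on it one upright radial finger fin, 10 mm thick, 22 mm tall above the disc, reaching from 4 to 37 mm from the axis, white line on top. Turns with the dial; the fin lies along its -y axis.
- timer_tip (a point): Point on top of the orange fin, on its centre line, 34 mm out from the axis and 22 mm above the disc face. The fin points from timer_axis to this point.
- speed (a joint): Blue speed dial beside it, the same in shape and clicks as the orange one; to be left alone. The two dials' places (left or right, 160 mm apart) vary.
- speed_axis (a point): Point on the blue dial's axis, at the level of its disc's upper face.
- speed_tip (a point): Point on top of the blue fin, 34 mm from its axis.
- centrifuge: White benchtop centrifuge, fixed, 360 x 420 mm and 100 mm high to its flat top; origin at the centre of its underside, -x to its front. The dials stand on the front of its top, 105 mm ahead of the centre; behind them lies the closed round rotor lid (208 mm across, centred 70 mm behind the origin, 16 mm high).
- vial: Loose amber vial, 20 mm across, 42 mm tall, on the deck by the front edge, midway between the dials; origin under its base.
- jar: Loose clear jar with white cap, 40 mm across, 50 mm tall, on the rear left corner of the centrifuge top; origin under its base.
- reagent: Loose reagent bottle with orange cap, 70 mm across, 150 mm tall, on the bench to the right; origin under its base.
- beaker: Loose glass beaker, 70 mm across, 85 mm tall, on the bench to the left; origin under its base.
- tipbox: Loose blue pipette-tip box with clear cover, 85 x 120 x 67 mm, on the bench to the left; origin under its centre.
- rack: Loose yellow tube rack with coloured caps, 90 x 160 mm, 58 mm tall, on the bench to the right; origin under its centre.
- carton: Loose cardboard carton, 100 x 70 x 60 mm, on the bench to the right; origin under its centre.

How it is judged:
By the outcome, as a careful person would: the job done as asked, in the order asked, and still so for the second after the job is handed in, with the robot touching nothing.
It also fails if it takes over 51 s, if anything falls off the work surface, if the arm or the gripper's body presses on something with over 40 N, if the wrist force passes 120 N, or if a joint passes its speed limit or range.

### The arm

A 7-joint arm with a two-finger parallel gripper is mounted at the origin on the work surface. World frame = base frame: x ahead of the robot, y to its left, z up, the work surface at z = 0. Lengths are in m, angles in rad, forces in N, time in s.
With the tool pointing down it reaches from about 0.4 to 0.875 m from the base axis. Payload 4.4 kg.
Tool frame: the origin (TCP) lies on the centre line of the jaws, within the pads' length; the fingertips stand 25 mm ahead of it and the grasp point (between the pads) lies 6 mm ahead of it; z points along the fingers, y is the direction in which the jaws open and shut (so a half turn about z gives the same grasp; the last joint's range is limited). The gripper opens to 85 mm and grips with 20 to 120 N. Pads are 22 mm wide; open, the fingers measure 114 mm over their backs; the gripper's body (76 mm by 85 mm) begins 54 mm behind the grasp point. The pads swing forward as they close: fully open they stand 13 mm farther back than shut.
Start: joints at [1.154, 0.628, 0.038, 1.517, -0.027, 0.996, -0.02], TCP at [0.223, -0.61, 0.256] pointing down, gripper open.
Joint ranges: [-3.06, 3.06], [-0.37, 2.12], [-1.25, 1.32], [0.18, 2.47], [-1.1, 4.24], [0.23, 1.98], [-2.94, 2.94]. Speed limits (rad/s): [2.57, 2.57, 3.14, 3.14, 3.14, 3.14, 3.14].

### API

Orientations are given as a rotation vector (axis times angle).
In Python, from station import ctrl gives the robot as it stands. Calls block until the motion is done:
- ctrl.movep(position, orientation): joint-space move of the TCP to a pose.
- ctrl.servo_line(position, ori=None, v=0.15, stop_force=None): straight line of the TCP; ori=None keeps the orientation; v is the mean speed in m/s. With stop_force (N) it stops when the force on the tool has changed by that much, and returns True; else False.
- ctrl.move_j(angles): joint-space move.
- ctrl.move_gripper(opening): opening from 0.0 (shut) to 1.0 (fully open); the grip force is fixed at half the most; returns when the fingers have stopped.
- ctrl.hold(seconds).
- ctrl.inverse_kinematics(position, orientation): joint angles nearest the present ones, or None.
- ctrl.get_obs(): the state.
- ctrl.capture(name): name is "scene" or "top"; returns the picture (420x560x3 uint8, red, green, blue); there is no depth.
- ctrl.get_calibration(name): a dict with "fx", "fy", "cx", "cy" (pixels), "rvec" (rotation vector, rad) and "tvec" (3), from world to camera coordinates, as OpenCV has them. Camera axes: x right, y down, z forward; pixel columns grow to the right and rows downward; lengths in m; the calibration is good to about 2 mm. A picture is of the moment at which its call begins. get_calibration takes no time and is no camera call.
A pose or a line that the arm cannot do raises ctrl.IKError and nothing moves.
- ctrl.job_done(): hands the job in, once; it reports no verdict.
The state is a dict: "time": time; "q": joint angles; "joint_velocities": joint speeds; "effort": joint torques, N m; "tcp_pos": TCP position; "eef_rot": TCP orientation; "ft_force": force on the tool from outside, world axes, zero at the start; "wrist_torque": the same for the moment, N m; "width": opening from 0.0 (shut) to 1.0 (fully open).
Only numpy, scipy, OpenCV 4.12 (cv2) and the standard library are available. Lean on these libraries where they do the work, as an engineer would, in place of code of your own. Each camera call takes 0.05 s, during which the arm holds its last target.

## Working session

There is one attempt and no reset: what is moved stays moved. The work goes in short steps, each a Python script; the robot and the scene stay as the last script left them, time stands still between calls to the robot, and variables do not carry over. Pictures are saved under pics/ and viewed, and the job is handed in when it is done.

```bash
ls; mkdir -p pics
python3 - <<'E'
from station import ctrl
import cv2
for n in("scene","top"):
    im=ctrl.capture(n); cv2.imwrite(f"pics/{n}0.png",im[:,:,::-1]); print(n,ctrl.get_calibration(n))
o=ctrl.get_obs();print(o['time'],o['tcp_pos'],o['eef_rot'],o['width'],o['ft_force'])
E
```

```text
pics
scene {'fx': 421.1834307682964, 'fy': 421.1834307682964, 'cx': 281.029648733421, 'cy': 211.38878142616238, 'rvec': array([ 1.07677251,  2.53397394, -0.85933946]), 'tvec': array([ 0.40322748, -0.24953275,  1.59654409])}
top {'fx': 499.3678452637673, 'fy': 499.3678452637673, 'cx': 280.46061454618365, 'cy': 218.00446945389072, 'rvec': array([ 2.11295641, -2.17674324,  0.12192713]), 'tvec': array([0.02063731, 0.54317591, 1.56412691])}
0.1 [ 0.22321982 -0.60991347  0.25546687] [-3.09171250e+00 -5.47920217e-01  4.40140771e-04] 0.9983832612586274 [ 0.10587914 -0.87971315  0.54096036]
```

View pics/scene0.png

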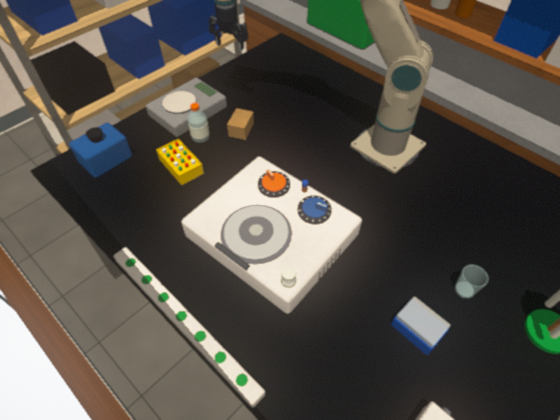

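View pics/top0.png

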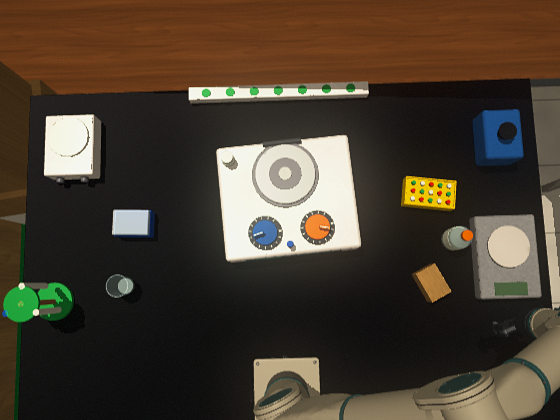

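Run:
```python
import cv2
im=cv2.imread("pics/top0.png"); cv2.imwrite("pics/topc.png",cv2.resize(im[200:264,225:365],None,fx=5.7,fy=5.7,interpolation=cv2.INTER_CUBIC))
im=cv2.imread("pics/scene0.png"); cv2.imwrite("pics/scenec.png",cv2.resize(im[160:230,240:340],None,fx=8,fy=8,interpolation=cv2.INTER_CUBIC))
```

```text
(no output)
```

View pics/topc.png

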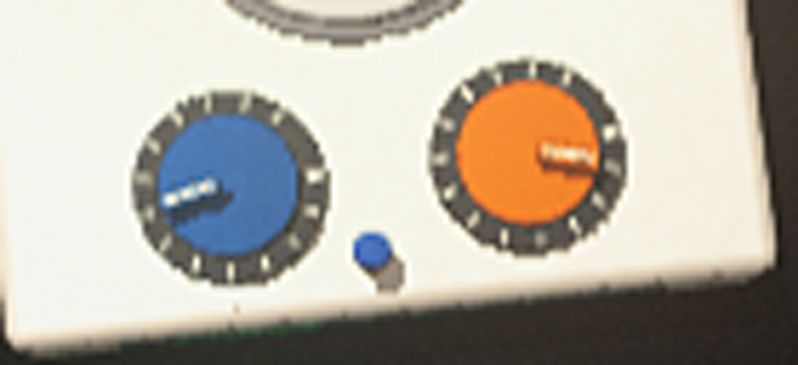

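View pics/scenec.png

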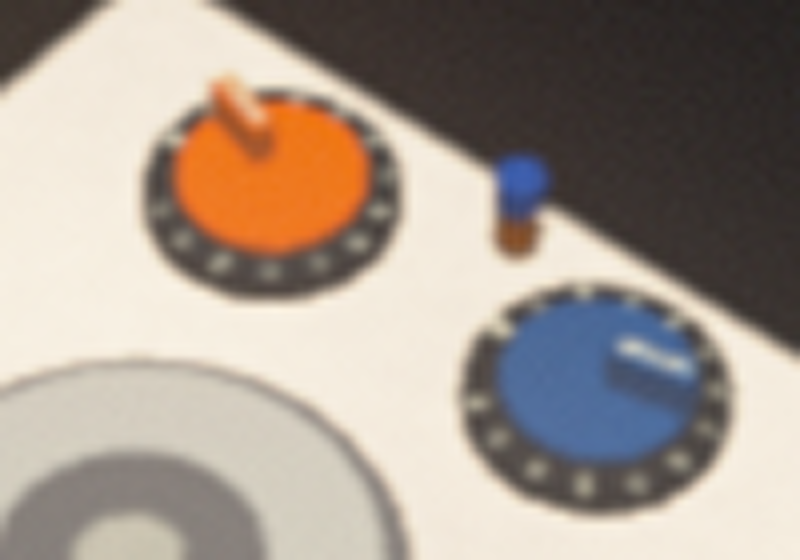

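```bash
cat > h.py <<'E'
import numpy as np,cv2
def cam(c):
    R,_=cv2.Rodrigues(c['rvec']);return R,c['tvec'],np.array([[c['fx'],0,c['cx']],[0,c['fy'],c['cy']],[0,0,1]])
def back(c,uv,z):
    R,t,K=cam(c);d=R.T@np.linalg.inv(K)@np.array([uv[0],uv[1],1]);o=-R.T@t
    return o+d*(z-o[2])/d[2]
def proj(c,P):
    R,t,K=cam(c);return cv2.projectPoints(np.array(P,float).reshape(-1,3),c['rvec'],c['tvec'],K,None)[0].reshape(-1,2)
E
python3 - <<'E'
from station import ctrl
from h import *
cT=ctrl.get_calibration("top");cS=ctrl.get_calibration("scene")
f=5.7;T=lambda x,y:((x+.5)/f-.5+225,(y+.5)/f-.5+200)
S=lambda x,y:((x+.5)/8-.5+240,(y+.5)/8-.5+160)
p=lambda n,v:print(n,np.round(v,4))
# disc orange by mask
im=cv2.imread("pics/top0.png");hsv=cv2.cvtColor(im,cv2.COLOR_BGR2HSV)
for n,x0,x1,lo,hi in(("or",290,345,5,20),("bl",240,285,100,125)):
    for nm,(c,y0,y1) in {"top":(cT,205,255)}.items():
        m=np.zeros(hsv.shape[:2],np.uint8);m[y0:y1,x0:x1]=cv2.inRange(hsv,(lo,110,60),(hi,255,255))[y0:y1,x0:x1]
        if n=="bl": m[235:,287:]=0
        ct=max(cv2.findContours(m,0,1)[0],key=cv2.contourArea);h=cv2.convexHull(ct)
        (cx,cy),ax,_=cv2.fitEllipse(h);p(n,[cx,cy,*ax]);p(n+" axis",back(c,(cx,cy),.12))
p("or ring ctr top z.1",back(cT,T(529,157),.1))
p("bl ring ctr top z.1",back(cT,T(231,188),.1))
p("or disc top eye",back(cT,T(528,153),.12))
p("or disc scene",back(cS,S(272,170),.12)); p("or ring scene",back(cS,S(272,193),.1))
a=back(cT,T(541,151),.142);b=back(cT,T(597,158),.142);p("fin line top",[*a,*b]);print(np.degrees(np.arctan2(*(b-a)[1::-1])))
a=back(cS,S(265,122),.142);b=back(cS,S(218,80),.142);p("fin line sc",[*a,*b]);print(np.degrees(np.arctan2(*(b-a)[1::-1])))
p("vial top",back(cT,T(372,250),.142))
p("corners front",[*back(cT,T(8,348),.1),*back(cT,T(772,262),.1)])
p("bl fin",[*back(cT,T(215,187),.142),*back(cT,T(165,201),.142)])
E
```

```text
or [317.0362 226.3513  24.7628  25.4815]
or axis [ 0.5035 -0.1067  0.12  ]
bl [264.5351 232.1692  24.159   24.2338]
bl axis [0.4907 0.0525 0.12  ]
or ring ctr top z.1 [ 0.5034 -0.1088  0.1   ]
bl ring ctr top z.1 [0.4915 0.0517 0.1   ]
or disc top eye [ 0.5033 -0.1072  0.12  ]
or disc scene [ 0.5034 -0.1089  0.12  ]
or ring scene [ 0.4995 -0.1129  0.1   ]
fin line top [ 0.5016 -0.1128  0.142   0.4971 -0.1418  0.142 ]
-98.94793741896686
fin line sc [ 0.5013 -0.1144  0.142   0.4983 -0.1433  0.142 ]
-96.01960366034601
vial top [ 0.4525 -0.0229  0.142 ]
corners front [ 0.4092  0.1731  0.1     0.443  -0.2362  0.1   ]
bl fin [0.4879 0.0581 0.142  0.4814 0.0844 0.142 ]
```

```bash
cat >> h.py <<'E'
def rect(c,im,ctr,z,half=.06,px=600):
    w=np.array([[ctr[0]+half,ctr[1]+half],[ctr[0]+half,ctr[1]-half],[ctr[0]-half,ctr[1]-half],[ctr[0]-half,ctr[1]+half]])
    s=proj(c,np.c_[w,np.full(4,z)]).astype(np.float32)
    H=cv2.getPerspectiveTransform(s,np.array([[0,0],[px,0],[px,px],[0,px]],np.float32))
    return cv2.warpPerspective(im,H,(px,px),flags=cv2.INTER_CUBIC)
E
python3 - <<'E'
from station import ctrl
from h import *
cT=ctrl.get_calibration("top");cS=ctrl.get_calibration("scene")
a=rect(cT,cv2.imread("pics/top0.png"),(.503,-.108),.1,px=400);b=rect(cS,cv2.imread("pics/scene0.png"),(.501,-.1105),.1,px=400)
cv2.imwrite("pics/rect0.png",np.hstack([a,b]))
from scipy.spatial.transform import Rotation as Ro
A=np.array([.503,-.108])
for s in(1,-1):
  for d in(20,10,0,-45,-96,-80):
    ph=np.radians(-98+d);r=np.array([np.cos(ph),np.sin(ph),0]);y=s*r;z=np.array([0,0,-1.]);x=np.cross(y,z)
    R=np.c_[x,y,z];n=np.array([-r[1],r[0],0])
    P=np.r_[A,0]+.026*r+.016*n+[0,0,.153]
    q=ctrl.inverse_kinematics(P,Ro.from_matrix(R).as_rotvec());print(s,d,P.round(3),None if q is None else np.round(q,2), x.round(2))
E
```

```text
1 20 [ 0.524 -0.13   0.153] [ 0.16  0.62  0.04  1.92 -0.04  0.6  -1.13] [0.98 0.21 0.  ]
1 10 [ 0.52  -0.133  0.153] [ 0.14  0.61  0.08  1.93 -0.09  0.6  -1.25] [1.   0.03 0.  ]
1 0 [ 0.515 -0.136  0.153] [ 0.12  0.61  0.12  1.95 -0.13  0.59 -1.38] [ 0.99 -0.14  0.  ]
1 -45 [ 0.492 -0.136  0.153] [-0.02  0.61  0.35  2.01 -0.36  0.58 -1.92] [ 0.6 -0.8  0. ]
1 -96 [ 0.474 -0.117  0.153] [-0.2   0.63  0.58  2.07 -0.6   0.61 -2.59] [-0.24 -0.97 -0.  ]
1 -80 [ 0.478 -0.125  0.153] [-0.13  0.62  0.5   2.06 -0.52  0.59 -2.38] [ 0.03 -1.    0.  ]
-1 20 [ 0.524 -0.13   0.153] [ 0.62  0.7  -0.67  1.91  0.62  0.75  1.37] [-0.98 -0.21 -0.  ]
-1 10 [ 0.52  -0.133  0.153] [ 0.61  0.69 -0.63  1.92  0.6   0.73  1.23] [-1.   -0.03 -0.  ]
-1 0 [ 0.515 -0.136  0.153] [ 0.59  0.67 -0.59  1.93  0.56  0.71  1.09] [-0.99  0.14  0.  ]
-1 -45 [ 0.492 -0.136  0.153] [ 0.5   0.61 -0.42  1.99  0.41  0.62  0.45] [-0.6  0.8  0. ]
-1 -96 [ 0.474 -0.117  0.153] [ 0.33  0.57 -0.21  2.06  0.22  0.54 -0.29] [0.24 0.97 0.  ]
-1 -80 [ 0.478 -0.125  0.153] [ 0.39  0.58 -0.28  2.04  0.29  0.56 -0.05] [-0.03  1.    0.  ]
```

View pics/rect0.png

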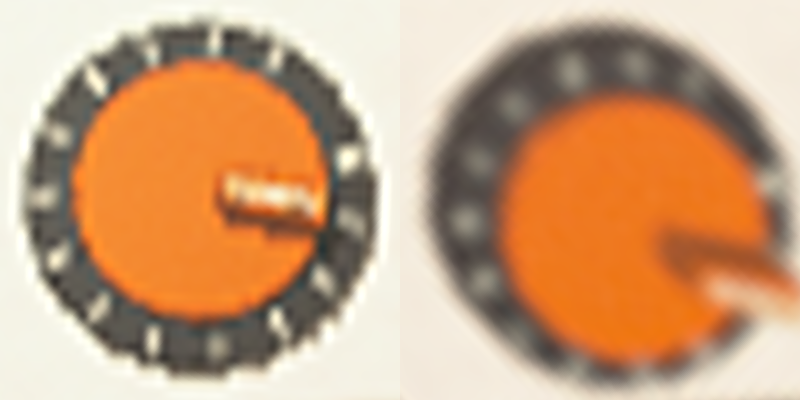

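```bash
cat >> h.py <<'E'
from scipy.spatial.transform import Rotation as Ro
A=np.array([.503,-.108]);F0=-98.
def pose(d,off,z,rad=.026):
    """tool centre beside fin at angle F0-d (d=deg clockwise), off = m CCW of the fin centreline"""
    ph=np.radians(F0-d);r=np.array([np.cos(ph),np.sin(ph),0]);zz=np.array([0,0,-1.]);y=-r
    n=np.array([-r[1],r[0],0])
    return np.r_[A,0]+rad*r+off*n+[0,0,z],Ro.from_matrix(np.c_[np.cross(y,zz),y,zz]).as_rotvec()
E
python3 - <<'E'
from station import ctrl
from h import *
ctrl.move_gripper(0.0)
ctrl.movep(*pose(0,.030,.28))
ctrl.servo_line(pose(0,.030,.19)[0],v=.12)
for n in("scene","top"): cv2.imwrite(f"pics/{n}1.png",ctrl.capture(n)[:,:,::-1])
o=ctrl.get_obs();print(o['time'],o['tcp_pos'],o['width'],o['ft_force'],pose(0,.030,.19)[0])
for n in("scene","top"):
    c=ctrl.get_calibration(n);P=o['tcp_pos']-[0,0,.025];print(n,proj(c,[P,P-[0,0,.013]]))
a=cv2.imread("pics/scene1.png");b=cv2.imread("pics/top1.png")
cv2.imwrite("pics/c1.png",np.hstack([cv2.resize(a[130:220,225:315],(400,400),interpolation=2),cv2.resize(b[180:260,280:360],(400,400),interpolation=2)]))
E
```

```text
3.8917 [ 0.52969941 -0.13796725  0.19083929] -0.005307365504393743 [-0.15095179  0.10626052  0.46111298] [ 0.52908954 -0.13792216  0.19      ]
scene [[260.60736815 170.48763157]
 [260.74909211 173.38278123]]
top [[328.17619865 215.40012404]
 [327.84750771 215.9962602 ]]
```

View pics/c1.png

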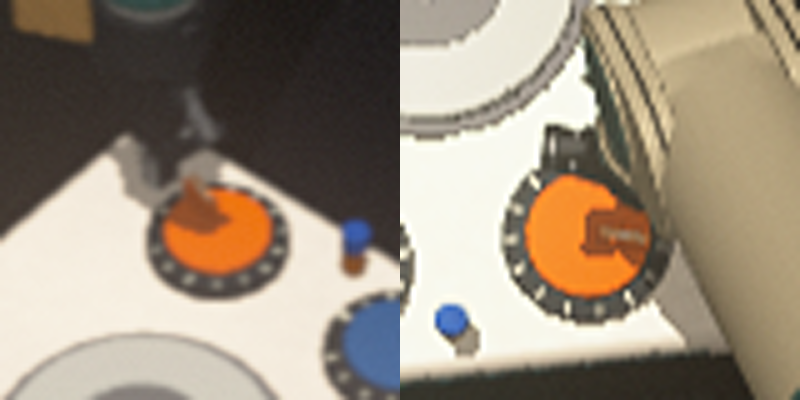

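Run:
```python
import cv2
a=cv2.imread("pics/scene1.png")[140:190,240:290]
a=cv2.convertScaleAbs(a,alpha=1.6,beta=20)
cv2.imwrite("pics/c1b.png",cv2.resize(a,(600,600),interpolation=cv2.INTER_CUBIC))
```

```text
(no output)
```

View pics/c1b.png

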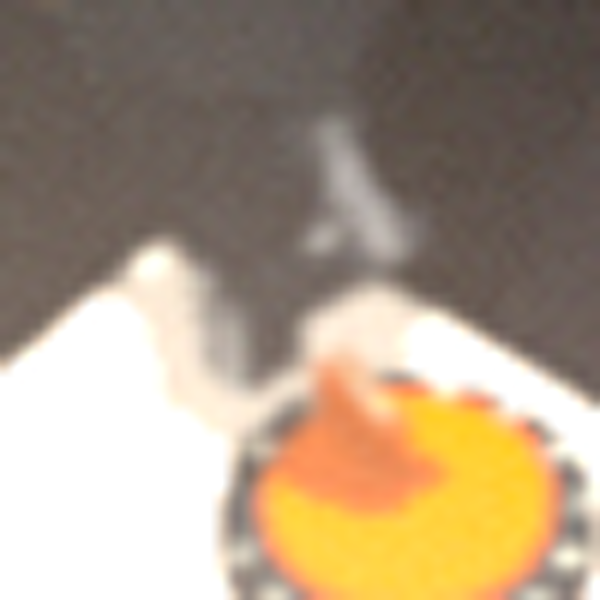

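Run:
```python
from station import ctrl
from h import *
print(ctrl.servo_line(pose(0,.030,.155)[0],v=.04,stop_force=3))
o=ctrl.get_obs();print(o['time'],o['tcp_pos'],o['ft_force'])
print(ctrl.servo_line(pose(0,.011,.155)[0],v=.015,stop_force=2))
o=ctrl.get_obs();print(o['time'],o['tcp_pos'],o['ft_force'])
p0,_=pose(0,0,.155);ph=np.radians(F0);print("off",(o['tcp_pos']-p0)@[-np.sin(ph),np.cos(ph),0])
```

```text
False
4.9167 [ 0.52930361 -0.13790406  0.15520348] [ 0.24524449 -0.22855218 -0.28223589]
True
5.8583 [ 0.51452389 -0.13592028  0.15492783] [1.19037693 0.08382607 1.28016191]
off 0.015297490142679414
```

Run:
```python
from station import ctrl
from h import *
for d in range(4,69,4):
    p,r=pose(d,.016,.155); ctrl.servo_line(p,r,v=.02)
    o=ctrl.get_obs();print(d,round(o['time'],2),np.round(o['ft_force'],1),np.round(o['tcp_pos']-p,4))
ctrl.hold(.3)
for n in("scene","top"): cv2.imwrite(f"pics/{n}2.png",ctrl.capture(n)[:,:,::-1])
a=cv2.imread("pics/scene2.png");b=cv2.imread("pics/top2.png")
cv2.imwrite("pics/c2.png",np.hstack([cv2.resize(a[150:220,235:305],(400,400),interpolation=2),cv2.resize(b[190:260,285:355],(400,400),interpolation=2)]))
```

```text
4 6.11 [ 2.8  0.5 -0. ] [0.0007 0.0001 0.0002]
8 6.37 [ 3.3 -0.   0.3] [0.0004 0.0001 0.0001]
12 6.62 [-0.8 -0.   0.4] [-0.001   0.     -0.0003]
16 6.88 [0.3 1.  1.4] [-0.0008  0.     -0.0003]
20 7.14 [-0.1 -0.6  0.3] [-0.0002  0.     -0.0001]
24 7.4 [0.4 0.2 0.1] [0. 0. 0.]
28 7.66 [ 2.1 -1.5 -1.6] [ 0.0008 -0.0002  0.0002]
32 7.92 [ 2.3 -1.4  0.1] [ 0.0007 -0.0002  0.0002]
36 8.18 [ 1.  -0.3 -0. ] [-0.0006  0.0003 -0.0001]
40 8.43 [0.1 0.5 0.1] [-0.0006  0.0003 -0.0002]
44 8.69 [ 0.9  0.2 -0.1] [-0.0002  0.0001 -0.0001]
48 8.95 [1.1 0.4 0.1] [ 0.  0. -0.]
52 9.21 [ 1.3 -1.6 -0.9] [ 0.0006 -0.0004  0.0001]
56 9.47 [ 1.7 -1.8 -1.8] [ 0.0005 -0.0004  0.0002]
60 9.72 [ 0.6 -0.6  0.8] [-0.0004  0.0005 -0.0001]
64 9.98 [ 0.3  0.5 -0.1] [-0.0004  0.0005 -0.0001]
68 10.24 [ 0.5 -0.3 -0.8] [-0.0001  0.0002 -0.0001]
```

View pics/c2.png

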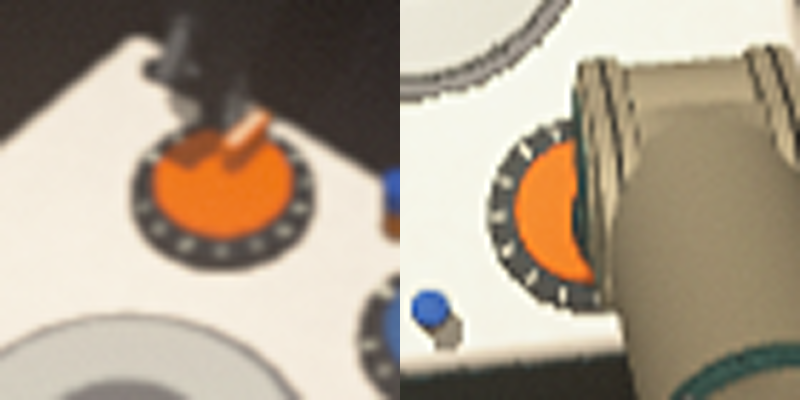

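The force shows a snap near 12°, 36° and 60°, so three clicks have gone by. In the scene crop the fin top at (245,130) points toward the front edge. One more click to go.

Run:
```python
from station import ctrl
from h import *
for d in (72,76,80,84,87):
    p,r=pose(d,.016,.155); ctrl.servo_line(p,r,v=.02)
    o=ctrl.get_obs();print(d,round(o['time'],2),np.round(o['ft_force'],1),np.round(o['tcp_pos']-p,4))
ctrl.hold(.3);o=ctrl.get_obs();print(np.round(o['ft_force'],1))
p,r=pose(87,.030,.155);ctrl.servo_line(p,r,v=.04)
ctrl.servo_line(p+[0,0,.13],r,v=.12)
ctrl.movep([.35,-.40,.32],r)
ctrl.hold(.3)
for n in("scene","top"): cv2.imwrite(f"pics/{n}3.png",ctrl.capture(n)[:,:,::-1])
o=ctrl.get_obs();print(o['time'],o['tcp_pos'],o['ft_force'])
b=cv2.imread("pics/top3.png");c=ctrl.get_calibration("top")
cv2.imwrite("pics/c3.png",np.hstack([rect(c,b,A,.1,px=400),cv2.resize(cv2.imread("pics/scene3.png")[150:220,235:305],(400,400),interpolation=2)]))
```

```text
72 10.9 [-0.7  0.1 -0.5] [0.     0.0001 0.    ]
76 11.16 [ 0.8 -1.3 -0.6] [ 0.0004 -0.0005  0.0001]
80 11.42 [ 1.5 -2.6  0.6] [ 0.0003 -0.0005  0.0001]
84 11.68 [ 0.7 -0.9  0.3] [-0.0001  0.0004  0.    ]
87 11.93 [ 0.3 -0.1  0.1] [-0.0003  0.0005 -0.0001]
[1.6 0.4 0.4]
15.4917 [ 0.35040425 -0.39958295  0.31999951] [-0.63526201 -0.12785936  0.00276322]
```

View pics/c3.png

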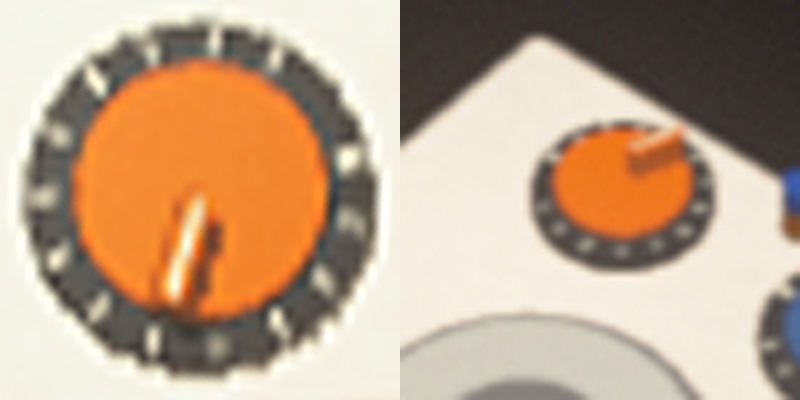

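View pics/top3.png

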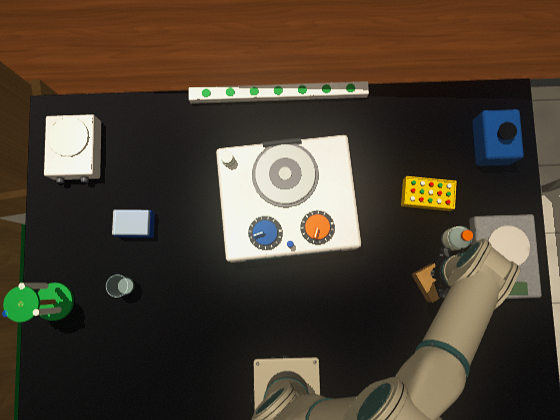

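The fin line runs from (203,195) to (173,305) in the rectified crop. That is about 105° clockwise of right, compared with 8° at the start, so it has turned about 97° onto tick 5. The blue dial, vial and bench items haven't moved, and the hand is clear.

```bash
python3 -c "
from station import ctrl
ctrl.job_done()"
```

```text
the job is handed in; nothing more can be done
```

The orange timer dial is four clicks further clockwise, from stop 1 to stop 5, and the job is handed in. I pushed the fin round with the shut fingertips, and nothing was gripped.

- **Clicks:** the measured force showed four separate snaps, at about 12°, 36°, 60° and 84° of push. The readings I printed peaked at about 3.3 N.
- **Final position:** after backing off, the top camera shows the fin about 97° clockwise of its start, against the 96° wanted, and lined up with tick 5.
- **Surroundings:** the blue dial, the vial and the items around look unchanged in that picture. The hand stands clear at z = 0.32 m, and the run took about 15.5 s of the 51 s allowed.

No check failed or disagreed.

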